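# Swing a guide roller to the fence and lock its slotted disc

## Robot

A 7-joint arm with a two-finger parallel gripper is mounted at the origin on the work surface. World frame = base frame: x ahead of the robot, y to its left, z up, the work surface at z = 0. Lengths are in m, angles in rad, forces in N, time in s.
With the tool pointing down it reaches from about 0.4 to 0.75 m from the base axis. Payload 19.5 kg.
Tool frame: the origin (TCP) lies on the centre line of the jaws, within the pads' length; the fingertips stand tip_extent ahead of it and the grasp point (between the pads) lies 11 mm behind it (tip_extent is the distance from the TCP to the fingertips, in m); z points along the fingers, x is the direction in which the jaws open and shut, and the axes are right-handed (so a half turn about z gives the same grasp; the last joint's range is limited). The gripper opens to 85 mm and grips with 20 to 120 N. Pads are 22 mm wide; open, the fingers measure 114 mm over their backs; the gripper's body (76 mm by 85 mm) begins 54 mm behind the grasp point. The pads swing forward as they close: fully open they stand 13 mm farther back than shut.
Start: joints at [-1.368, 0.707, -0.028, 1.485, 0.022, 0.951, -0.075], TCP at [0.139, 0.558, 0.239] pointing down, gripper open.
Joint ranges: [-2.71, 2.71], [-0.32, 2.16], [-1.57, 1.52], [0, 2.45], [-1.46, 4.6], [0, 2.02], [-2.83, 2.83]. Speed limits (rad/s): [1.89, 1.89, 2.57, 2.57, 3.01, 3.01, 3.01].

## Interface

Orientations are given as a rotation vector (axis times angle).
In Python, from rig import state, get_image, job_done, tip_extent gives the robot as it stands.
- The arm moves only by the tool jog_arm, never from a script. Its argument "motion" is a list of rows, each a list of 7 numbers: the shift along the tool's x, y, z in mm, then the turn, a rotation vector about the tool's x, y, z in degrees, then the closure, from 0 (fully open) to 1 (shut). In form: [[x, y, z, rx, ry, rz, claw], ...]. A call has 1 to 12 rows; each row shifts and turns the commanded pose from where the row before left it, along the tool's axes as they then stand; what a row does not reach is not made up. A row lasts 1/10 s, in which the tool goes at most 50 mm and 8.59 degrees, less where a joint would pass 70% of its speed; a pose out of reach is approached as far as the arm can. A call is refused whole if a number of a shift passes 50 or a number of a turn 8.59, either way. A call with a gripper value outside its range is refused whole. The fingers move at their own pace and stop on an object; the grip force is fixed at half the most. Time passes only in rows, so rows that do not move let the fingers close. It gives the time, the measured TCP pose, the force and the opening at its end, in the units of the state.
- state(): the state, without advancing time (a new reading comes with each control period).
- get_image(name): name is "scene" or "top" or "wrist"; returns a dict with "color" (480x640x3 uint8, blue, green, red), "range_z" (480x640 float32, m along the optical axis (not along the pixel's ray), 0 where there is no reading), "K" (3x3 intrinsics, pixels), "rvec" (rotation vector, rad) and "tvec" (3), from world to camera coordinates, as OpenCV has them. Camera axes: x right, y down, z forward; pixel columns grow to the right and rows downward; lengths in m; the calibration is good to about 2 mm. A picture is of the moment at which its call begins.
- job_done(): hands the job in, once; it reports no verdict.
The state is a dict: "t": time; "qpos": joint angles; "joint_velocities": joint speeds; "effort": joint torques, N m; "eef_pos": TCP position; "tcp_rot": TCP orientation; "wrist_force": force on the tool from outside, world axes, zero at the start; "torque": the same for the moment, N m; "width": finger opening in m.
Only numpy, scipy, OpenCV 4.12 (cv2) and the standard library are available. Lean on these libraries where they do the work, as an engineer would, in place of code of your own. Each camera call takes 0.05 s, during which the arm holds its last target.

## Task

Set the stave guide on the green base plate: pushing with the fingertips, swing the black roller post round on its steel disc until the slot in the disc lines up with the lock bar, then push the bar's red tab so that the bar runs fully home in the slot and locks the disc. Leave the post sitting in its socket, do not disturb the spare post, tools and wood lying around, and finish with the hand clear.

Things in the scene. Friction and masses are not known exactly. Their poses are not given: they have to be found in the camera images.
- unit: Fixed guide unit: green base plate 240 x 345 x 10 mm. Origin on the table surface (z = 0), on the turning axis of the steel disc. Its +y points from the disc to the aluminium fence, -y from the disc to the lock bar and red tab, z up. The plate reaches 120 mm each way along x, 130 mm along +y, 215 mm along -y. Two dark keepers over the bar, 29 mm high, 100 to 160 mm from the axis on the -y side.
- fence (a point): Middle of the fence's top edge, on the face towards the disc: 95 mm from the disc's axis on the unit's +y side, 55 mm above the table. The fence is 240 mm long (along the unit's x) and 30 mm thick. The post keeps 30 mm off it at its nearest.
- disc (a joint): Angle of the flat steel disc (160 mm across, 12 mm thick, top 22.5 mm above the table), rad, counter-clockwise from above, no stops. 0 (or 6.283): the slot points along the unit's -y, straight at the lock bar, and the post is on the fence side. Starts between 0.8 and 5.48: either way round may be shorter. Friction 0.22 N m (about 5 N pushed at the post); it stays where it is left.
- slot (a point): Mouth of the disc's one slot, at its rim, 80 mm from the axis, 16.5 mm above the table; a yellow mark on each side. 26 mm wide with 3 mm chamfers, 32 mm deep towards the axis. The bar is 20 mm wide with a round nose: it enters and centres the disc from about 5 mm (0.06 rad) off, else it stops against the rim.
- post_mid (a point): Centre of the upright roller post, 95 mm above the table. It stands on the disc 45 mm from the axis, diametrically opposite the slot; pushing it sideways turns the disc. Black rubber rollers of 40 mm diameter (33-57, 66-90, 99-123 mm above the table, spinning freely), 28 mm aluminium between them, 24 mm nut on top up to 133 mm, 48 mm collar at the foot.
- post (a joint): How far the post has been lifted out of its socket in the disc, m: 0 seated. Only its weight (0.8 kg) holds it down; it must stay seated.
- bar (a joint): Travel of the steel lock bar along the unit's +y, towards the disc, m: 0 drawn back (as it starts), 0.012 nose against the rim if the disc is not lined up, 0.040 fully home (end stop; nose 28 mm deep in the slot, red tab 2 mm from the keeper). Friction about 3 N; it stays where it is left.
- tab_back (a point): Centre of the face to push: back of the red upright tab at the bar's outer end, 45 mm above the table, facing the unit's -y. The tab is 36 mm wide, 6 mm thick, from 12 to 70 mm above the table, centred at unit x = 0; this face is 208 mm from the disc's axis when drawn back, 168 mm when home. It moves with the bar.
- spare_post: Loose bystander: a spare roller post of the same make (foot 48 mm, rollers 40 mm, 111 mm tall) standing on the table about 175 mm from the disc's axis on the unit's -x side (towards the robot). Origin at the centre of its foot.
- wrench: Loose bystander: 150 mm open-ended wrench lying on the base plate, along and beside the bar on its -x side. Origin at its middle, underneath.
- wax_tin: Loose bystander: flat yellow tin, 69 mm across, 30 mm high, on the base plate beside the bar on its +x side. Origin under its centre.
- push_block: Loose bystander: wooden push block with a handle, 200 x 75 mm, 78 mm tall, on the table to the left. Origin under its centre.
- ear_muffs: Loose bystander: yellow ear defenders, about 170 x 170 mm, 68 mm tall, on the table to the right. Origin at table height half-way between the cups.
- stave_a: Loose bystander: oak stave piece 260 x 62 x 26 mm on the table to the right. Origin under its centre.
- stave_b: Loose bystander: oak stave piece 220 x 70 x 26 mm on the table to the left. Origin under its centre.

How it is judged:
On the way, in this order (a step that is already met when the one before it is completed fails the run):
1. the slot is lined up with the lock bar, the bar not yet home ((value of joint disc between -0.09 and 0.09 rad or value of joint disc between 6.193 and 6.373 rad) and value of joint bar below 0.03 m), for 0.1 s.
2. the lock bar is fully home in the slot (value of joint bar above 0.037 m), for 0.1 s.
At the end, for the whole second after the job is handed in: The slot is lined up with the bar (disc within 0.06 rad of 0 or 6.283), the bar is home (within 3 mm of its 40 mm travel), the post is seated (lifted less than 4 mm), disc and bar are at rest ((value of joint disc between -0.06 and 0.06 rad or value of joint disc between 6.223 and 6.343 rad) and value of joint bar above 0.037 m and value of joint post below 0.004 m and velocity of joint disc between -0.05 and 0.05 rad/s and velocity of joint bar between -0.01 and 0.01 m/s); the robot touches nothing.
It fails at once if the roller post is lifted out of its socket (more than 8 mm) (value of joint post above 0.008 m).
It fails at once if a bystander is moved more than 20 mm (distance of any of spare_post, wrench, wax_tin, push_block, ear_muffs, stave_a, stave_b from where it was at the start of the episode above 0.02 m).
It also fails if it takes over 58 s, if anything falls off the work surface, if the arm or the gripper's body presses on something with over 40 N, if the wrist force passes 120 N, or if a joint passes its speed limit or range.

## Working session

There is one attempt and no reset: what is moved stays moved. The work goes in short steps, Python scripts to look and compute and a tool call to move; the robot and the scene stay as the last step left them, time stands still between calls to the robot, and variables do not carry over. Pictures are saved under pics/ and viewed, and the job is handed in when it is done.

Besides the shell and the picture viewer there is one more tool, called after "Request:" by a JSON object that holds its "op" and its "data", one argument or row to a line. jog_arm: Moves the arm, as the interface text tells. Its arguments: {"type":"object","properties":{"motion":{"type":"array"}},"required":["motion"]}

```bash
ls; mkdir -p pics; python3 - <<'E'
from rig import *
import cv2
s=state(); print(s); print(tip_extent)
for n in("scene","top","wrist"):
    d=get_image(n); cv2.imwrite(f"pics/{n}0.png",d["color"]); print(n,d["K"].tolist(),d["rvec"],d["tvec"])
E
```

```text
pics
{'t': 0.0, 'qpos': array([-1.36768028,  0.70707367, -0.02762462,  1.48501296,  0.02200389,
        0.95090478, -0.07550777]), 'joint_velocities': array([-4.41611203e-04, -2.34815340e-03, -1.49877674e-03,  1.72240599e-03,
        6.22194738e-04, -1.28122705e-03,  7.69417089e-05]), 'effort': array([-6.42080358e-04, -8.83229184e+01,  1.23444892e+00, -2.36175692e+01,
        1.68160326e-02,  6.29680610e-03, -5.23018207e-05]), 'eef_pos': array([0.13930211, 0.55759983, 0.23884095]), 'tcp_rot': array([ 2.47550965e+00,  1.93314484e+00, -1.32310948e-03]), 'wrist_force': array([ 0.01219542,  0.26011106, -1.60482208]), 'torque': array([-0.03361695,  0.01739639, -0.05342163]), 'width': 0.08544022169512952}
0.008
scene [[482.03726583341177, 0.0, 318.5190081953316], [0.0, 482.03726583341177, 243.89887160998796], [0.0, 0.0, 1.0]] [ 2.21786212  1.06201811 -0.38515481] [-0.37150461 -0.27891475  1.45988217]
top [[605.9980484660014, 0.0, 317.4825022882056], [0.0, 605.9980484660014, 242.06132351635435], [0.0, 0.0, 1.0]] [ 2.16330247 -2.20572508  0.08196627] [0.0208377  0.55432586 1.3322616 ]
wrist [[388.36257651684485, 0.0, 319.56885161676666], [0.0, 388.36257651684485, 245.2299645528354], [0.0, 0.0, 1.0]] [-2.25846137 -1.76310281 -0.29368524] [-0.57498139 -0.04178459  0.38163544]
```

View pics/top0.png

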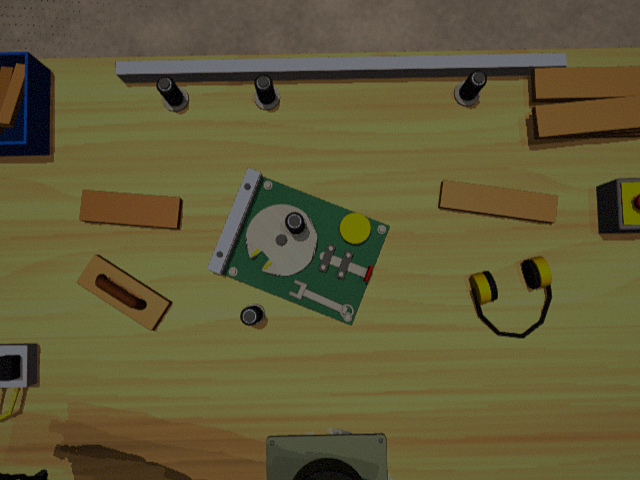

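View pics/scene0.png

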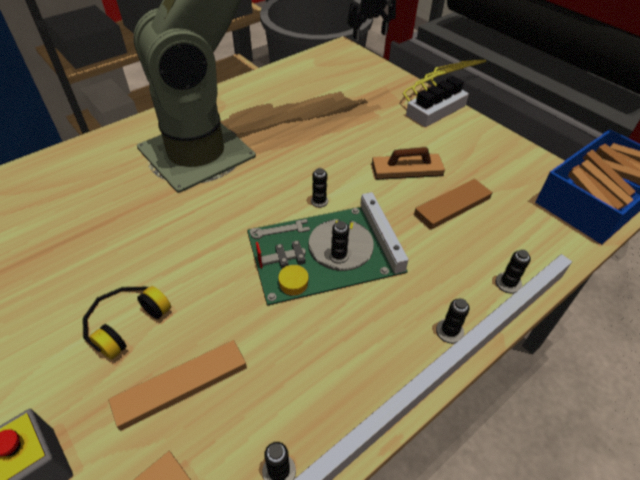

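The top view shows the disc centred near (281,240), the slot with its yellow marks near (259,261), the post top near (295,222), the red tab near (369,273), and the fence on the left. The wrench and the tin lie on either side of the bar, and the spare post is at (252,315).

```bash
cat > h.py <<'E'
from rig import *
import cv2, numpy as np
def ray(d,uv,z):
    R=cv2.Rodrigues(d["rvec"])[0]; t=np.array(d["tvec"]).ravel()
    uv=np.atleast_2d(np.array(uv,float)); p=np.c_[uv,np.ones(len(uv))]@np.linalg.inv(d["K"]).T
    D=p@R; C=-R.T@t
    return C+D*((z-C[2])/D[:,2])[:,None]
def proj(d,P): return cv2.projectPoints(np.atleast_2d(np.array(P,float)),d["rvec"],d["tvec"],d["K"],None)[0][:,0]
def cloud(d):
    v,u=np.mgrid[:480,:640]; z=d["range_z"]
    R=cv2.Rodrigues(d["rvec"])[0]; t=np.array(d["tvec"]).ravel()
    p=np.stack([u,v,np.ones_like(u)],-1)@np.linalg.inv(d["K"]).T*z[...,None]
    W=(p-t)@R; W[z==0]=np.nan; return W
E
python3 - <<'E'
from h import *
d=get_image("top"); c=d["color"]
hsv=cv2.cvtColor(c,cv2.COLOR_BGR2HSV)
H,S,V=[hsv[...,i].astype(int) for i in range(3)]
crop=cv2.resize(c[150:350,200:410],None,fx=3.8,fy=3,interpolation=cv2.INTER_CUBIC) if 0 else cv2.resize(c[150:340,200:410],None,fx=3,fy=3,interpolation=cv2.INTER_CUBIC)
cv2.imwrite("pics/crop0.png",cv2.convertScaleAbs(crop,alpha=1.5))
W=cloud(d)
g=((S<60)&(V>90)).astype(np.uint8); g[:, :238]=0; g[:,320:]=0; g[:195]=0; g[285:]=0
cn=max(cv2.findContours(g,0,cv2.CHAIN_APPROX_NONE)[0],key=cv2.contourArea)
P=ray(d,cn[:,0],0.0225)[:,:2]
# circle fit, robust
from scipy.optimize import least_squares
f=least_squares(lambda p:np.hypot(*(P-p[:2]).T)-p[2],[*P.mean(0),.08],loss="soft_l1",f_scale=.002); print("disc",f.x)
r=(((H<8)|(H>172))&(S>150)&(V>60)).astype(np.uint8); r[:,:340]=0;r[:,400:]=0
v,u=np.nonzero(r); print("red px",len(u),u.mean(),v.mean(), ray(d,[[u.mean(),v.mean()]],0.06), np.nanmedian(W[v,u],0))
y=((H>20)&(H<35)&(S>140)&(V>90)).astype(np.uint8); y[:,:238]=0;y[:,330:]=0;y[:200]=0;y[285:]=0
n,l,st,ce=cv2.connectedComponentsWithStats(y)
for i in range(1,n): print(st[i],ce[i],ray(d,[ce[i]],.0225))
# fence top: z cloud
z=W[...,2]; m=(z>.045)&(z<.065); m[:,:200]=0;m[:,275:]=0;m[:160]=0;m[285:]=0
Q=W[m][:,:2]; print("fence",len(Q),cv2.minAreaRect(Q.astype(np.float32)))
m=(z>.105); m[:,:235]=0;m[:,330:]=0;m[:190]=0;m[340:]=0
n,l,st,ce=cv2.connectedComponentsWithStats(m.astype(np.uint8))
for i in range(1,n):
  if st[i][4]>5: print("hi",st[i],ce[i],W[l==i].mean(0),W[l==i].max(0))
green=((H>45)&(H<90)&(S>80)).astype(np.uint8)
cn=max(cv2.findContours(cv2.morphologyEx(green,cv2.MORPH_CLOSE,np.ones((9,9))),0,1)[0],key=cv2.contourArea)
cn=cv2.approxPolyDP(cn,6,True)[:,0]; print(cn.tolist(),ray(d,cn,.01).round(4).tolist())
E
```

```text
disc [0.56296108 0.09073581 0.0770525 ]
red px 43 368.51162790697674 272.7674418604651 [[ 0.48312091 -0.09868531  0.06      ]] [ 0.48251445 -0.09862934  0.07072312]
[251 249   9   7  30] [255.03333333 251.9       ] [[0.53521197 0.14947441 0.0225    ]]
[263 261   9   8  28] [267.  264.5] [[0.50665221 0.12321932 0.0225    ]]
fence 1627 ((0.6027477979660034, 0.1916363686323166), (0.032971613109111786, 0.2405184805393219), 67.47759246826172)
hi [285 212  19  20 296] [294.21621622 221.74324324] [0.58964784 0.05740887 0.12722356] [0.6103424  0.07683212 0.13912119]
hi [243 310  13  13 122] [248.91803279 316.42622951] [0.39686066 0.15472464 0.11081462] [0.40998094 0.16752387 0.11683583]
[[262, 177], [223, 273], [350, 324], [369, 278], [359, 268], [369, 267], [370, 275], [388, 226], [368, 218], [369, 237], [349, 244], [339, 222], [351, 211]] [[0.7057, 0.1329, 0.01], [0.49, 0.2231, 0.01], [0.371, -0.0588, 0.01], [0.4725, -0.1037, 0.01], [0.4953, -0.0819, 0.01], [0.4971, -0.1044, 0.01], [0.4791, -0.1062, 0.01], [0.5886, -0.1496, 0.01], [0.6076, -0.105, 0.01], [0.5646, -0.1061, 0.01], [0.5496, -0.0607, 0.01], [0.5998, -0.0393, 0.01], [0.6242, -0.067, 0.01]]
```

View pics/crop0.png

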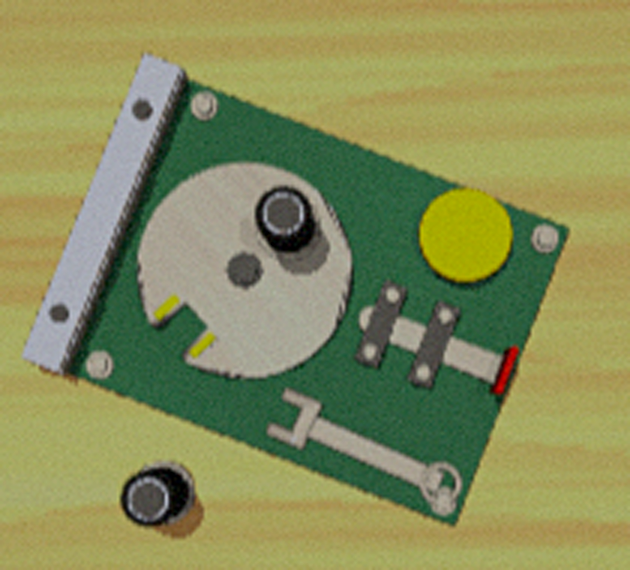

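```bash
cat >> h.py <<'E'
A=np.array([.561,.0905]); UY=np.radians(67.5)
def go(x,y,z,yaw):
    s=state(); R=cv2.Rodrigues(s["tcp_rot"])[0]
    cy=np.degrees(np.arctan2(R[1,0],R[0,0]))
    dt=R.T@(np.array([x,y,z])-s["eef_pos"])*1000
    dy=(yaw-cy+180)%360-180
    print("t",s["t"],"pos",s["eef_pos"].round(4),"yaw",cy.round(2),"tiltz",R[:,2].round(4),"q",s["qpos"].round(2),"F",s["wrist_force"].round(1),"w",s["width"])
    print("tool delta mm",dt.round(1),"rz deg",-dy.round(1))
E
python3 -c "
from h import *
go(.5905,.0565,.239,41)"
```

```text
t 0.2 pos [0.1393 0.5577 0.239 ] yaw 75.97 tiltz [-1.e-04 -7.e-04 -1.e+00] q [-1.37  0.71 -0.03  1.48  0.02  0.95 -0.08] F [-0.2 -0.5  0.4] w 0.08550000642259063
tool delta mm [-3.769e+02  5.592e+02  3.000e-01] rz deg 35.0
```

Request:
{"op": "jog_arm", "data": {
  "motion": [
    [-10, 15, 0, 0, 0, 0, 0.2],
    [-25, 38, 0, 0, 0, 0, 0.3],
    [-27, 40, 0, 0, 0, 0, 0.3],
    [-27, 40, 0, 0, 0, 0, 0.3],
    [-27, 40, 0, 0, 0, 0, 0.3],
    [-27, 40, 0, 0, 0, 0, 0.3],
    [-27, 40, 0, 0, 0, 0, 0.3],
    [-27, 40, 0, 0, 0, 0, 0.3],
    [-27, 40, 0, 0, 0, 0, 0.3],
    [-27, 40, 0, 0, 0, 0, 0.3],
    [-27, 40, 0, 0, 0, 0, 0.3],
    [-27, 40, 0, 0, 0, 0, 0.3]
  ]
}}

```text
t: 1.4
eef_pos: [0.506, 0.1503, 0.2393]
tcp_rot: [-2.476, -1.933, -0.0]
wrist_force: [0.3, 0.5, 0.1]
width: 0.06
```

```bash
python3 -c "
from h import *
go(.5905,.0565,.239,41)"
```

```text
t 1.4 pos [0.506  0.1503 0.2393] yaw 75.97 tiltz [ 0.  0. -1.] q [-0.28  0.64 -0.12  1.66  0.1   0.86  0.88] F [0.3 0.5 0.1] w 0.05998047519426187
tool delta mm [-70.5 104.7   0.3] rz deg 35.0
```

Request:
{"op": "jog_arm", "data": {
  "motion": [
    [-25, 38, 0, 0, 0, 0, 0.3],
    [-25, 38, 0, 0, 0, 0, 0.3],
    [-20, 29, 0, 0, 0, 0, 0.3],
    [0, 0, 0, 0, 0, 7, 0.3],
    [0, 0, 0, 0, 0, 7, 0.3],
    [0, 0, 0, 0, 0, 7, 0.3],
    [0, 0, 0, 0, 0, 7, 0.3],
    [0, 0, 0, 0, 0, 7, 0.3],
    [0, 0, 0, 0, 0, 0, 0.3]
  ]
}}

```text
t: 2.3
eef_pos: [0.5897, 0.0589, 0.2392]
tcp_rot: [2.944, 1.096, -0.001]
wrist_force: [-0.2, 0.3, -0.2]
width: 0.0598
```

```bash
python3 -c "
from h import *
go(.5905,.0565,.090,41)
for n in ('wrist','top'):
  d=get_image(n); cv2.imwrite(f'pics/{n}1.png',d['color'])
  print(proj(d,[[.5905,.0565,.133]]))
"
```

```text
t 2.3 pos [0.5897 0.0589 0.2392] yaw 40.86 tiltz [-3.e-04 -4.e-04 -1.e+00] q [-0.18  0.74  0.05  1.42 -0.04  0.99  0.59] F [-0.2  0.3 -0.2] w 0.059809674182034984
tool delta mm [ -0.9   2.3 149.2] rz deg -0.1
[[317.96762028 250.86093809]]
[[294.54862879 221.02270766]]
```

View pics/wrist1.png

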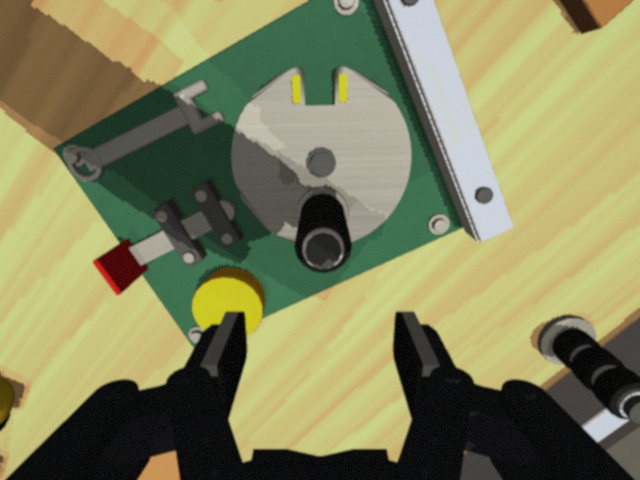

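The wrist view shows the post top at (323,248), 5 px from its projection at (318,251). It is centred between the fingertips at columns 235 and 405. I'll lower the open jaws around the post.

Request:
{"op": "jog_arm", "data": {
  "motion": [
    [0, 1, 20, 0, 0, 0, 0.3],
    [0, 1, 35, 0, 0, 0, 0.3],
    [0, 0, 35, 0, 0, 0, 0.3],
    [0, 0, 35, 0, 0, 0, 0.3],
    [0, 0, 23, 0, 0, 0, 0.3],
    [0, 0, 0, 0, 0, 0, 0.3]
  ]
}}

```text
t: 3.0
eef_pos: [0.5898, 0.0571, 0.0888]
tcp_rot: [-2.94, -1.103, 0.007]
wrist_force: [0.4, -0.1, 0.7]
width: 0.0599
```

```bash
python3 -c "
from h import *
go(.5905,.0565,.090,41)
for n in ('wrist','top'):
  d=get_image(n); cv2.imwrite(f'pics/{n}2.png',d['color'])
"
```

```text
t 3.0 pos [0.5898 0.0571 0.0888] yaw 41.14 tiltz [-4.4e-03 -2.0e-04 -1.0e+00] q [-0.16  0.94  0.03  1.56 -0.04  0.65  0.6 ] F [ 0.4 -0.1  0.7] w 0.059871194639799084
tool delta mm [ 0.1  0.9 -1.2] rz deg 0.1
```

View pics/wrist2.png

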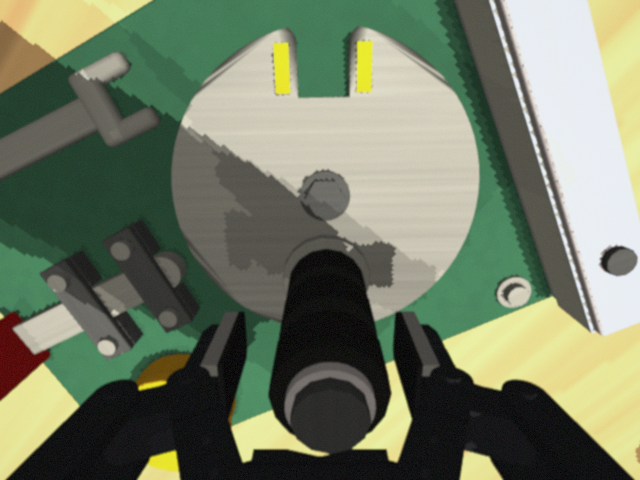

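The jaws stand either side of the post at (330,360) without touching it. Now I'll close the gap and swing along the arc.

Request:
{"op": "jog_arm", "data": {
  "motion": [
    [5, 0, 0, 0, 0, 0, 0.3],
    [4, 0, 0, 0, 0, 0, 0.3],
    [3.1, -0.1, 0, 0, 0, -4, 0.3],
    [3.1, -0.1, 0, 0, 0, -4, 0.3],
    [3.1, -0.1, 0, 0, 0, -4, 0.3],
    [3.1, -0.1, 0, 0, 0, -4, 0.3],
    [3.1, -0.1, 0, 0, 0, -4, 0.3],
    [3.1, -0.1, 0, 0, 0, -4, 0.3],
    [3.1, -0.1, 0, 0, 0, -4, 0.3],
    [3.1, -0.1, 0, 0, 0, -4, 0.3],
    [3.1, -0.1, 0, 0, 0, -4, 0.3],
    [3.1, -0.1, 0, 0, 0, -4, 0.3]
  ]
}}

```text
t: 4.3
eef_pos: [0.6132, 0.089, 0.0922]
tcp_rot: [2.385, 2.042, -0.001]
wrist_force: [-1.3, -5.4, 1.2]
width: 0.0601
```

```bash
cat > m.py <<'E'
from h import *
import sys
def meas(tag):
    d=get_image("wrist"); c=d["color"]; cv2.imwrite(f'pics/wrist{tag}.png',c)
    e=get_image("top"); cv2.imwrite(f'pics/top{tag}.png',e["color"])
    for n,d in(("wrist",d),("top",e)):
        hsv=cv2.cvtColor(d["color"],cv2.COLOR_BGR2HSV)
        y=cv2.inRange(hsv,(20,120,70),(36,255,255))
        k,l,st,ce=cv2.connectedComponentsWithStats(y)
        P=[]
        for i in range(1,k):
            if st[i][4]<8: continue
            p=ray(d,[ce[i]],.0225)[0,:2]; r=np.hypot(*(p-A))
            if .05<r<.085 and st[i][4]<1500: P.append(p); print(n,"mark",ce[i].round(1),st[i][4],p.round(4),"r",r.round(4),"ang",np.degrees(np.arctan2(*(p-A)[::-1])).round(1))
        if len(P)==2:
            m=(P[0]+P[1])/2-A; a=np.degrees(np.arctan2(m[1],m[0])); print(n,"gap",np.hypot(*(P[0]-P[1])).round(4),"disc deg",((a-247.5+180)%360-180).round(2))
meas(sys.argv[1])
go(.5905,.0565,.090,41)
E
python3 m.py 3
```

```text
wrist mark [279.   46.8] 710 [0.4983 0.0879] r 0.0627 ang -177.7
wrist mark [360.5  56.4] 747 [0.5084 0.1256] r 0.0632 ang 146.3
wrist gap 0.039 disc deg -83.25
t 4.4 pos [0.6133 0.0896 0.0922] yaw 81.07 tiltz [ 1.2e-03 -5.0e-04 -1.0e+00] q [-0.13  0.96 -0.15  1.46  0.19  0.74  1.06] F [ 0.2 -2.5  1.1] w 0.05955833518178342
tool delta mm [-36.2 -17.4   2.1] rz deg 40.1
```

View pics/wrist3.png

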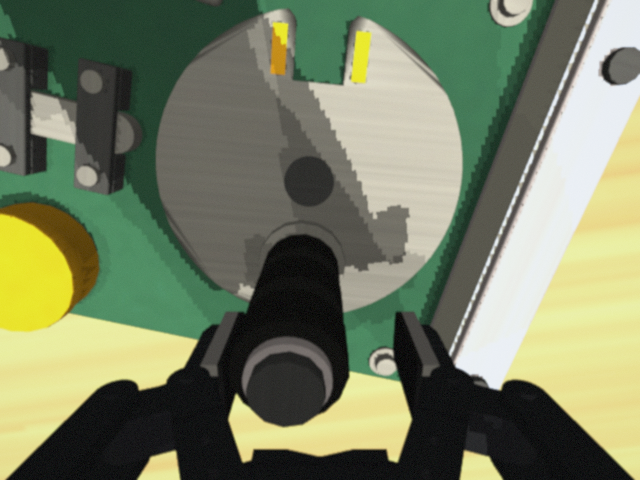

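The left finger pad is touching the post, and the disc has gone from -116.5° to -83°. I'll continue.

Request:
{"op": "jog_arm", "data": {
  "motion": [
    [3.4, -0.5, 0.2, 0, 0, -4, 0.3],
    [3.4, -0.5, 0.2, 0, 0, -4, 0.3],
    [3.4, -0.5, 0.2, 0, 0, -4, 0.3],
    [3.4, -0.5, 0.2, 0, 0, -4, 0.3],
    [3.4, -0.5, 0.2, 0, 0, -4, 0.3],
    [3.4, -0.5, 0.2, 0, 0, -4, 0.3],
    [3.4, -0.5, 0.2, 0, 0, -4, 0.3],
    [3.4, -0.5, 0.2, 0, 0, -4, 0.3],
    [3.4, -0.5, 0.2, 0, 0, -4, 0.3],
    [3.4, -0.5, 0.2, 0, 0, -4, 0.3],
    [3.4, -0.5, 0, 0, 0, -4, 0.3],
    [3.4, -0.5, 0, 0, 0, -4, 0.3]
  ]
}}

```text
t: 5.6
eef_pos: [0.5991, 0.1264, 0.0902]
tcp_rot: [1.352, 2.833, 0.0]
wrist_force: [3.0, -4.3, 3.8]
width: 0.0596
```

```bash
python3 m.py 4
```

```text
wrist mark [281.2  45.2] 696 [0.5221 0.0417] r 0.0624 ang -128.6
wrist mark [364.   55.2] 683 [0.5009 0.0746] r 0.0621 ang -165.2
wrist gap 0.0391 disc deg -34.33
t 5.7 pos [0.5988 0.127  0.09  ] yaw 128.95 tiltz [ 1.6e-03 -1.0e-04 -1.0e+00] q [-0.09  0.97 -0.37  1.49  0.44  0.76  1.62] F [ 1.9 -1.3  0.8] w 0.059855381217848155
tool delta mm [-49.6 -50.7   0. ] rz deg 87.9
```

View pics/wrist4.png

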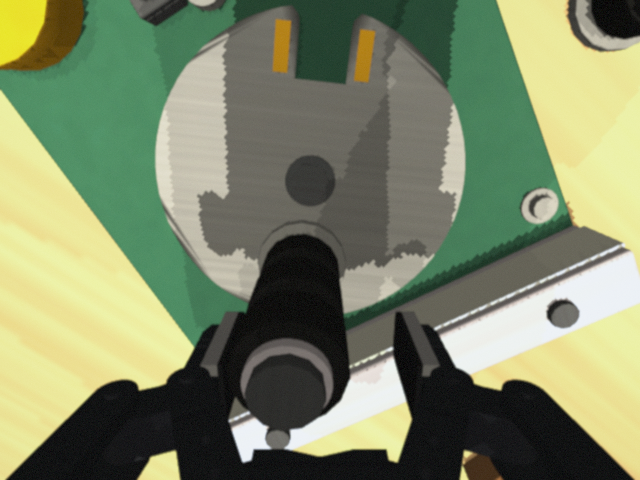

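Request:
{"op": "jog_arm", "data": {
  "motion": [
    [3.4, -0.5, 0, 0, 0, -4, 0.3],
    [3.4, -0.5, 0, 0, 0, -4, 0.3],
    [3.4, -0.5, 0, 0, 0, -4, 0.3],
    [3.4, -0.5, 0, 0, 0, -4, 0.3],
    [3.4, -0.5, 0, 0, 0, -4, 0.3],
    [3.4, -0.5, 0, 0, 0, -4, 0.3],
    [3.4, -0.5, 0, 0, 0, -4, 0.3],
    [2.6, -0.3, 0, 0, 0, -3, 0.3],
    [0, 0, 0, 0, 0, 0, 0.3]
  ]
}}

```text
t: 6.6
eef_pos: [0.5757, 0.14, 0.0898]
tcp_rot: [0.55, 3.092, 0.001]
wrist_force: [3.7, -0.7, 2.2]
width: 0.0598
```

```bash
python3 m.py 5
```

```text
wrist mark [279.7  44.8] 797 [0.5538 0.0276] r 0.0633 ang -96.5
wrist mark [362.6  54. ] 690 [0.5187 0.0447] r 0.0624 ang -132.7
wrist gap 0.0391 disc deg -1.99
t 6.7 pos [0.5756 0.1399 0.0896] yaw 159.76 tiltz [ 8.e-04  2.e-04 -1.e+00] q [-0.05  0.97 -0.49  1.56  0.6   0.77  1.98] F [ 4.  -0.8  1.5] w 0.05982934819026025
tool delta mm [-42.8 -73.1  -0.4] rz deg 118.8
```

View pics/wrist5.png

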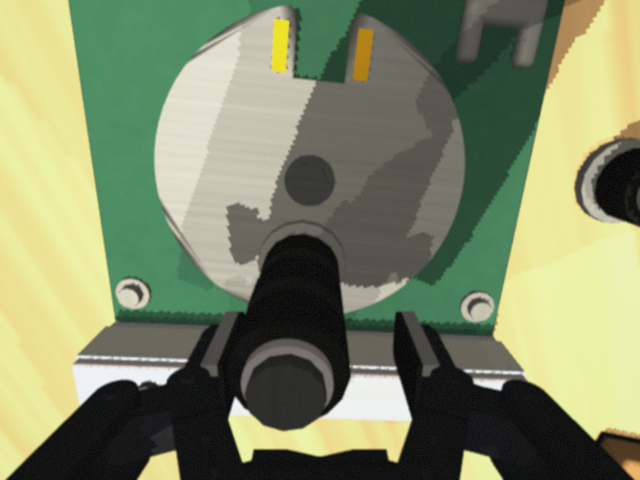

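```bash
python3 - <<'E'
from h import *
d=get_image("wrist")
a=lambda p,q:np.degrees(np.arctan2(*(q-p)[:2][::-1]))
p=ray(d,[[120,318],[490,332]],.01); print("plate/fence foot",p,a(p[0],p[1]))
p=ray(d,[[80,357],[523,373]],.055); print("fence top",p,a(p[0],p[1]), )
n=np.array([np.cos(UY),np.sin(UY)]); print((p[:,:2]-A)@n)
for z in(.0225,.026): print("hub",ray(d,[[310,181]],z))
p=ray(d,[[295.5,77],[346.5,82]],.0225); print("slot end",p,a(p[0],p[1]))
# plate side edges
p=ray(d,[[70,30],[105,250]],.01);print(a(p[1],p[0]))
c=cv2.resize(d["color"][0:110,230:420],None,fx=4,fy=4,interpolation=cv2.INTER_CUBIC);cv2.imwrite("pics/c5.png",c)
e=get_image("top");cv2.imwrite("pics/t5.png",cv2.resize(e["color"][150:340,200:410],None,fx=3,fy=3,interpolation=cv2.INTER_CUBIC))
E
```

```text
plate/fence foot [[0.70557767 0.13296981 0.01      ]
 [0.49083712 0.22290781 0.01      ]] 157.2750077838163
fence top [[0.70279534 0.13081392 0.055     ]
 [0.4915279  0.21920694 0.055     ]] 157.29585853884046
[0.09150793 0.09232389]
hub [[0.56284937 0.09208429 0.0225    ]]
hub [[0.56256154 0.09155723 0.026     ]]
slot end [[0.55172398 0.04306969 0.0225    ]
 [0.52953559 0.05362191 0.0225    ]] 154.5654623712276
-112.00636150670954
```

View pics/c5.png

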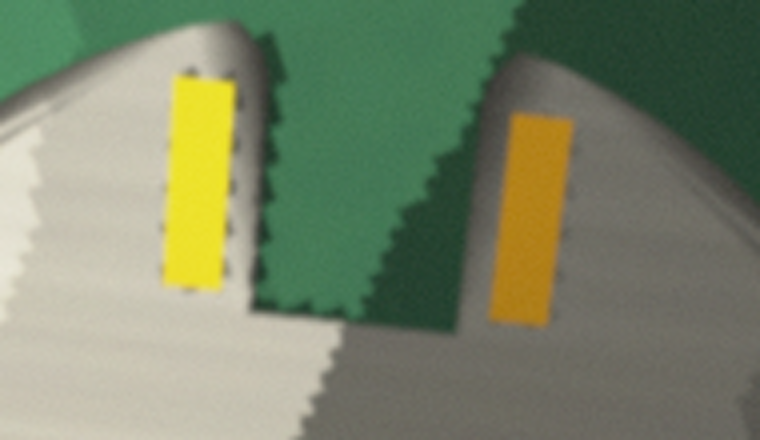

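View pics/t5.png

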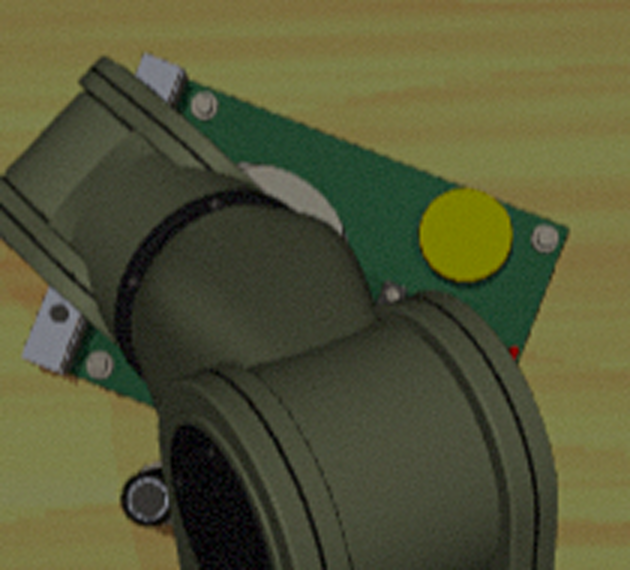

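The slot is square to the plate to within about 3°: by slot line, marks and hub the disc is at about -2.8°. I'll nudge it the rest of the way.

Request:
{"op": "jog_arm", "data": {
  "motion": [
    [1.2, -0.1, 0, 0, 0, -1.4, 0.3],
    [1.2, -0.1, 0, 0, 0, -1.4, 0.3],
    [0, 0, 0, 0, 0, 0, 0.3],
    [0, 0, 0, 0, 0, 0, 0.3]
  ]
}}

```text
t: 7.2
eef_pos: [0.5731, 0.1405, 0.0894]
tcp_rot: [0.473, 3.105, 0.0]
wrist_force: [4.2, -1.5, 3.9]
width: 0.0599
```

```bash
sed -i 's/^A=.*/A=np.array([.5622,.0914]); UY=np.radians(67.3)/' h.py; sed -i 's/247.5/247.3/' m.py; cat >> m.py <<'E'
E
python3 m.py 6; python3 - <<'E'
from h import *
d=get_image("wrist");cv2.imwrite("pics/c6.png",d["color"])
hsv=cv2.cvtColor(d["color"],cv2.COLOR_BGR2HSV)
y=cv2.inRange(hsv,(15,120,70),(36,255,255)); y[110:]=0; y[:,:230]=0; y[:,420:]=0
k,l,st,ce=cv2.connectedComponentsWithStats(y)
for i in range(1,k):
  if st[i][4]<100: continue
  v,u=np.nonzero(l==i); P=ray(d,np.c_[u,v],.0225)[:,:2]; 
  vx,vy,_,_=cv2.fitLine(P.astype(np.float32),2,0,.01,.01).ravel(); print("mark axis deg",np.degrees(np.arctan2(vy,vx))%180, P.mean(0))
E
```

```text
wrist mark [278.9  44.8] 799 [0.5571 0.0271] r 0.0645 ang -94.5
wrist mark [361.9  54.2] 689 [0.5212 0.0425] r 0.0638 ang -130.0
wrist gap 0.0391 disc deg 0.54
t 7.3 pos [0.573  0.1405 0.0894] yaw 162.71 tiltz [ 3.e-04 -0.e+00 -1.e+00] q [-0.05  0.97 -0.51  1.57  0.61  0.77  2.01] F [ 4.6 -0.8  5.1] w 0.05959973979784418
tool delta mm [-41.6 -75.   -0.6] rz deg 121.7
mark axis deg 66.3137 [0.55715541 0.02721798]
mark axis deg 67.02686 [0.52123144 0.04262291]
```

The disc now reads +0.5° by hub and marks, and -0.6° by mark direction. I'll centre the jaws on the post, lift clear and check again.

Request:
{"op": "jog_arm", "data": {
  "motion": [
    [-4, 0, 0, 0, 0, 0, 0.3],
    [-5.5, 0, 0, 0, 0, 0, 0.3],
    [0, 0, 0, 0, 0, 0, 0.3],
    [0, 0, -15, 0, 0, 2.7, 0.3],
    [0, 0, -30, 0, 0, 2.7, 0.3],
    [0, 0, -35, 0, 0, 0, 0.3],
    [0, 0, -35, 0, 0, 0, 0.3],
    [0, 0, -15, 0, 0, 0, 1],
    [0, 0, 0, 0, 0, 0, 1]
  ]
}}

```text
t: 8.25
eef_pos: [0.5823, 0.1382, 0.2224]
tcp_rot: [0.619, 3.077, 0.003]
wrist_force: [-0.4, 0.2, -0.4]
width: 0.0316
```

```bash
python3 m.py 7; python3 -c "
from h import *
u=np.array([np.cos(UY),np.sin(UY)])
p=A-.245*u; go(p[0],p[1],.22,157.3)"
```

```text
wrist mark [294.9  72.9] 277 [0.5569 0.0275] r 0.0641 ang -94.7
wrist mark [344.1  72.9] 208 [0.5211 0.0425] r 0.0638 ang -130.0
wrist gap 0.0388 disc deg 0.36
t 8.35 pos [0.5816 0.1377 0.2195] yaw 157.31 tiltz [-1.e-04 -1.e-04 -1.e+00] q [-0.02  0.81 -0.57  1.41  0.47  1.05  2.06] F [-0.5 -0.1 -0.7] w 0.016178651607899355
tool delta mm [-39.5 -71.5 129.6] rz deg 116.3
t 8.35 pos [0.5816 0.1377 0.2195] yaw 157.31 tiltz [-1.e-04 -1.e-04 -1.e+00] q [-0.02  0.81 -0.57  1.41  0.47  1.05  2.06] F [-0.5 -0.1 -0.7] w 0.016178651607899355
tool delta mm [ 1.000e-01 -2.952e+02 -4.000e-01] rz deg 0.0
```

View pics/wrist7.png

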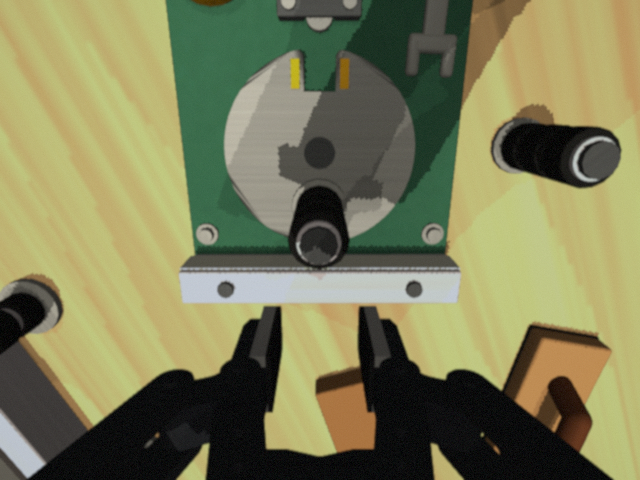

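In the wrist view the slot centre (319,73), hub (319,152), bar nose (319,22) and post (318,243) line up, so the disc is set. Next I'll go behind the tab.

Request:
{"op": "jog_arm", "data": {
  "motion": [
    [0, -20, 0, 0, 0, 0, 1],
    [0, -40, 0, 0, 0, 0, 1],
    [0, -45, 0, 0, 0, 0, 1],
    [0, -45, 0, 0, 0, 0, 1],
    [0, -45, 0, 0, 0, 0, 1],
    [0, -45, 0, 0, 0, 0, 1],
    [0, -35, 0, 0, 0, 0, 1],
    [0, -20, 0, 0, 0, 0, 1],
    [0, 0, 0, 0, 0, 0, 1]
  ]
}}

```text
t: 9.25
eef_pos: [0.4669, -0.1371, 0.2186]
tcp_rot: [-0.623, -3.077, 0.002]
wrist_force: [0.3, 0.1, 0.9]
width: -0.0001
```

```bash
python3 -c "
from h import *
u=np.array([np.cos(UY),np.sin(UY)])
p=A-.245*u; go(p[0],p[1],.045,157.3)
d=get_image('wrist');cv2.imwrite('pics/wrist8.png',d['color'])
hsv=cv2.cvtColor(d['color'],cv2.COLOR_BGR2HSV)
r=cv2.inRange(hsv,(0,150,60),(8,255,255))|cv2.inRange(hsv,(172,150,60),(180,255,255))
v,uu=np.nonzero(r);print(len(v),uu.mean(),v.mean(),v.max());P=ray(d,[[uu.mean(),v.max()]],.07)[0,:2]-A;print(P@u,P@[u[1],-u[0]])"
```

```text
t 9.25 pos [ 0.4669 -0.1371  0.2186] yaw 157.1 tiltz [-2.3e-03 -5.0e-04 -1.0e+00] q [ 0.57  0.66 -0.63  1.82  0.51  0.83  2.43] F [0.3 0.1 0.9] w -5.407102929886661e-05
tool delta mm [-1.000e-01  2.800e+00  1.736e+02] rz deg -0.2
325 317.6215384615385 278.17846153846153 282
-0.20270863081206725 0.0012450843166021159
```

View pics/wrist8.png

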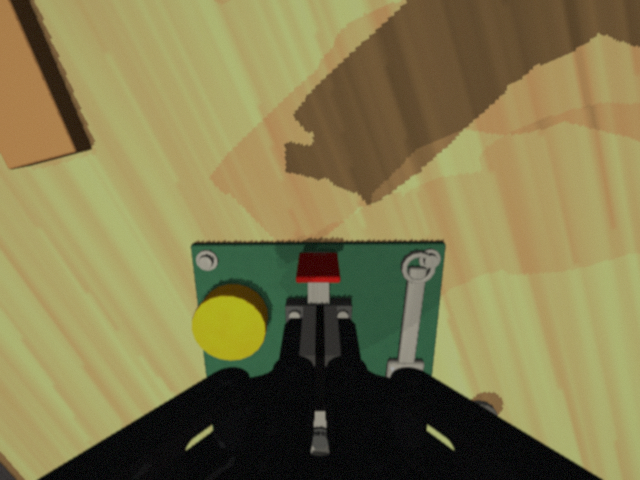

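The tab's back face is at (318,266) and its front top edge at row 282, which is -203 mm and fits. The fingers are over clear table behind it, so I'll descend.

Request:
{"op": "jog_arm", "data": {
  "motion": [
    [0, 0, 25, 0, 0, 0, 1],
    [0, 0, 40, 0, 0, 0, 1],
    [0, 0, 40, 0, 0, 0, 1],
    [0, 0, 40, 0, 0, 0, 1],
    [0, 0, 28, 0, 0, 0, 1],
    [0, 0, 0, 0, 0, 0, 1]
  ]
}}

```text
t: 9.9
eef_pos: [0.4673, -0.1328, 0.0436]
tcp_rot: [-0.612, -3.076, -0.001]
wrist_force: [-0.0, -0.5, 0.7]
width: -0.0004
```

```bash
python3 -c "
from h import *
u=np.array([np.cos(UY),np.sin(UY)])
p=A-.179*u; go(p[0],p[1],.045,157.3)
d=get_image('wrist');cv2.imwrite('pics/wrist9.png',d['color'])"
```

```text
t 9.9 pos [ 0.4673 -0.1328  0.0436] yaw 157.49 tiltz [-0.0048  0.0014 -1.    ] q [ 0.4   0.94 -0.34  1.97  0.81  0.38  2.16] F [-0.  -0.5  0.7] w -0.0003561719086673092
tool delta mm [-1.2 64.4 -1.4] rz deg 0.2
```

View pics/wrist9.png

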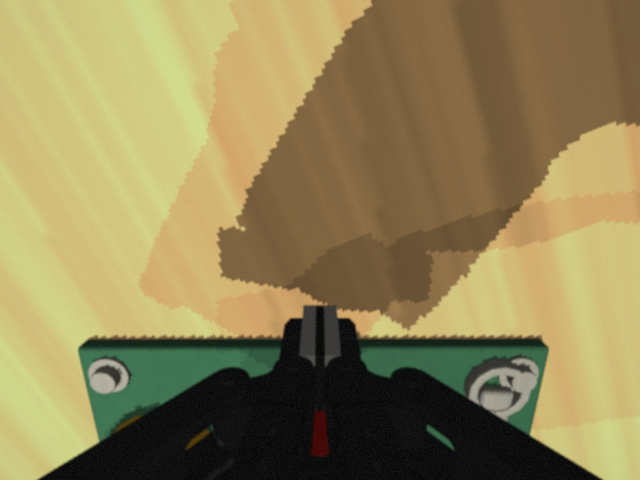

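The tips are down behind the tab, with the red just visible through the jaw gap at (320,435). Now I'll push.

Request:
{"op": "jog_arm", "data": {
  "motion": [
    [0, 8, 0, 0, 0, 0, 1],
    [0, 8, 0, 0, 0, 0, 1],
    [0, 5, 0, 0, 0, 0, 1],
    [0, 4, 0, 0, 0, 0, 1],
    [0, 4, 0, 0, 0, 0, 1],
    [0, 4, 0, 0, 0, 0, 1],
    [0, 4, 0, 0, 0, 0, 1],
    [0, 4, 0, 0, 0, 0, 1]
  ]
}}

```text
t: 10.75
eef_pos: [0.4843, -0.0967, 0.0463]
tcp_rot: [-0.617, -3.08, 0.001]
wrist_force: [-0.3, -3.7, 2.3]
width: -0.0
```

```bash
python3 -c "
from h import *
u=np.array([np.cos(UY),np.sin(UY)])
p=A-.179*u; go(p[0],p[1],.045,157.3)
d=get_image('scene');cv2.imwrite('pics/s10.png',cv2.resize(d['color'][180:330,220:430],None,fx=3.5,fy=3.5))"
```

```text
t 10.75 pos [ 0.4843 -0.0967  0.0463] yaw 157.36 tiltz [-1.e-04 -3.e-04 -1.e+00] q [ 0.32  0.94 -0.35  1.94  0.78  0.4   2.11] F [-0.3 -3.7  2.3] w -2.5555781668838325e-05
tool delta mm [ 0.7 24.6  1.3] rz deg 0.1
```

View pics/s10.png

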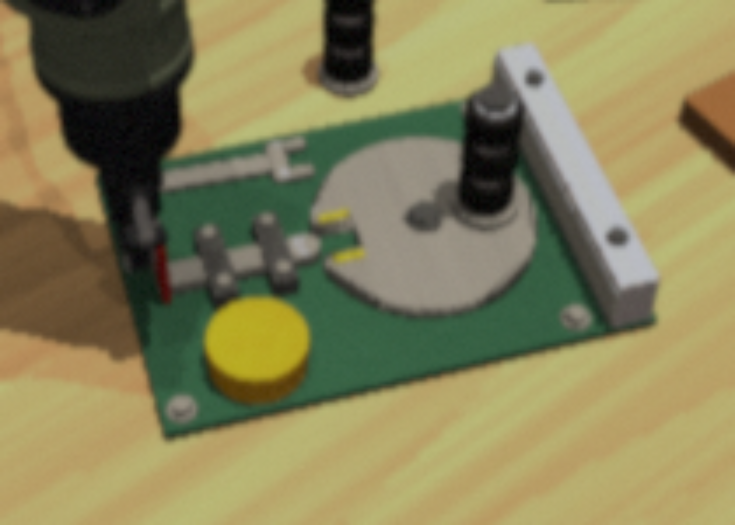

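The fingers are on the tab at (160,265), and the bar nose at (305,247) points straight into the slot mouth. I'll keep pushing.

Request:
{"op": "jog_arm", "data": {
  "motion": [
    [0, 4, 0, 0, 0, 0, 1],
    [0, 4, 0, 0, 0, 0, 1],
    [0, 4, 0, 0, 0, 0, 1],
    [0, 3, 0, 0, 0, 0, 1],
    [0, 3, 0, 0, 0, 0, 1],
    [0, 2, 0, 0, 0, 0, 1],
    [0, 2, 0, 0, 0, 0, 1],
    [0, 0, 0, 0, 0, 0, 1]
  ]
}}

```text
t: 11.6
eef_pos: [0.4928, -0.076, 0.0463]
tcp_rot: [0.616, 3.081, 0.001]
wrist_force: [-0.0, 0.3, -0.2]
width: 0.0001
```

```bash
python3 -c "
from h import *
u=np.array([np.cos(UY),np.sin(UY)])
p=A-.179*u; go(p[0],p[1],.045,157.3)
d=get_image('scene');cv2.imwrite('pics/s11.png',cv2.resize(d['color'][180:330,220:430],None,fx=3.5,fy=3.5))"
```

```text
t 11.6 pos [ 0.4928 -0.076   0.0463] yaw 157.4 tiltz [ 2.e-04  3.e-04 -1.e+00] q [ 0.28  0.94 -0.35  1.93  0.77  0.41  2.09] F [-0.   0.3 -0.2] w 0.00011735080374187467
tool delta mm [0.6 2.3 1.3] rz deg 0.1
```

View pics/s11.png

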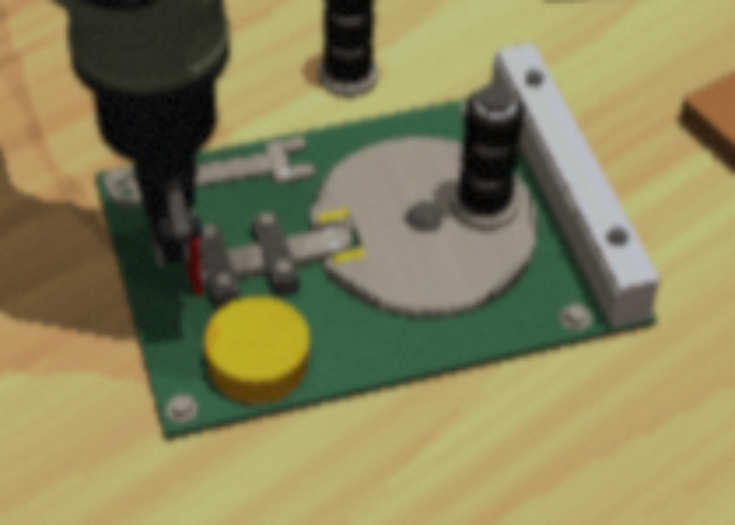

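The nose is in the slot at (345,238) and the tab is close to the keeper. I'll push gently until the stop shows up in the force.

Request:
{"op": "jog_arm", "data": {
  "motion": [
    [0, 1, 0, 0, 0, 0, 1],
    [0, 1, 0, 0, 0, 0, 1],
    [0, 1, 0, 0, 0, 0, 1],
    [0, 0, 0, 0, 0, 0, 1]
  ]
}}

```text
t: 12.05
eef_pos: [0.4937, -0.0739, 0.0463]
tcp_rot: [-0.616, -3.08, 0.001]
wrist_force: [-2.5, -3.9, 1.9]
width: -0.0001
```

Request:
{"op": "jog_arm", "data": {
  "motion": [
    [0, 1, 0, 0, 0, 0, 1],
    [0, 1, 0, 0, 0, 0, 1],
    [0, 0, 0, 0, 0, 0, 1]
  ]
}}

```text
t: 12.35
eef_pos: [0.4936, -0.0738, 0.0463]
tcp_rot: [-0.619, -3.079, 0.006]
wrist_force: [-5.6, -14.6, 5.5]
width: 0.0001
```

Resistance rose to about 16 N with no motion at the expected -179 mm, which is the end stop. I'll back off, lift clear and check.

Request:
{"op": "jog_arm", "data": {
  "motion": [
    [0, -5, 0, 0, 0, 0, 1],
    [0, -15, 0, 0, 0, 0, 1],
    [0, -15, 0, 0, 0, 0, 1],
    [0, -10, -15, 0, 0, 0, 1],
    [0, 0, -40, 0, 0, 0, 1],
    [0, 0, -45, 0, 0, 0, 1],
    [0, 0, -45, 0, 0, 0, 1],
    [0, -30, -25, 0, 0, 0, 1],
    [0, -30, 0, 0, 0, 0, 1],
    [0, 0, 0, 0, 0, 0, 1]
  ]
}}

```text
t: 13.35
eef_pos: [0.4523, -0.1733, 0.2166]
tcp_rot: [0.625, 3.079, -0.004]
wrist_force: [-0.7, -0.3, 0.0]
width: -0.0002
```

```bash
python3 - <<'E'
from h import *
s=state(); print(s["t"],s["eef_pos"],s["wrist_force"])
u=np.array([np.cos(UY),np.sin(UY)])
for n in("top","scene"):
    d=get_image(n); c=d["color"]
    hsv=cv2.cvtColor(c,cv2.COLOR_BGR2HSV)
    r=cv2.inRange(hsv,(0,150,50),(8,255,255))|cv2.inRange(hsv,(172,150,50),(180,255,255))
    k,l,st,ce=cv2.connectedComponentsWithStats(r)
    for i in range(1,k):
        if st[i][4]<10: continue
        for z in (.07,.05): 
            P=ray(d,[ce[i]],z)[0,:2]-A
            if np.hypot(*P)<.3: print(n,"red",ce[i].round(1),z,"uy",(P@u).round(4),"ux",(P@[u[1],-u[0]]).round(4))
    roi=c[150:340,200:410] if n=="top" else c[150:330,220:470]
    cv2.imwrite(f"pics/end_{n}.png",cv2.resize(roi,None,fx=3,fy=3,interpolation=cv2.INTER_CUBIC))
E
python3 m.py 12
```

```text
13.35 [ 0.45225454 -0.17334902  0.21656318] [-0.72685363 -0.33477575  0.03507852]
top red [350.8 266.6] 0.07 uy -0.1651 ux -0.0017
top red [350.8 266.6] 0.05 uy -0.1659 ux -0.0006
scene red [275.5 250.7] 0.07 uy -0.168 ux 0.0255
scene red [275.5 250.7] 0.05 uy -0.1652 ux 0.0086
top mark [309.8 241.7] 32 [0.5557 0.0271] r 0.0646 ang -95.8
top mark [303.4 257.8] 30 [0.52  0.042] r 0.065 ang -130.5
top gap 0.0387 disc deg -0.49
t 13.55 pos [ 0.4541 -0.1685  0.2161] yaw 157.39 tiltz [-2.e-04  3.e-04 -1.e+00] q [ 0.65  0.67 -0.64  1.83  0.53  0.83  2.49] F [-0.2  0.3 -0.5] w -0.00011372402074379352
tool delta mm [-39.4 260.2 126.2] rz deg 116.4
```

View pics/end_top.png

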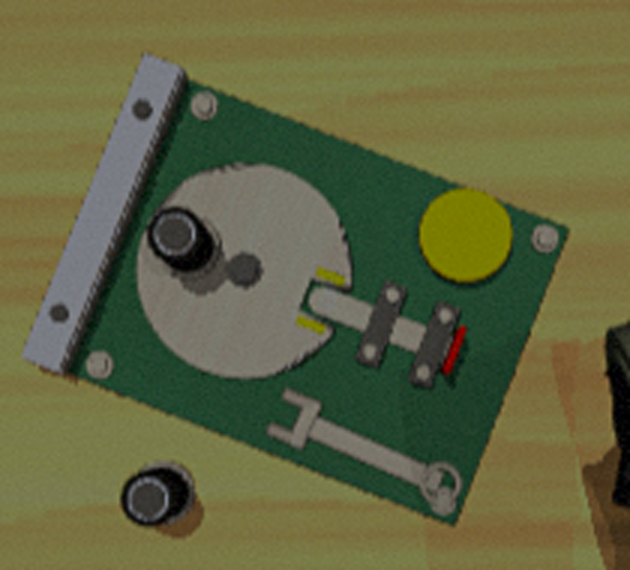

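View pics/end_scene.png

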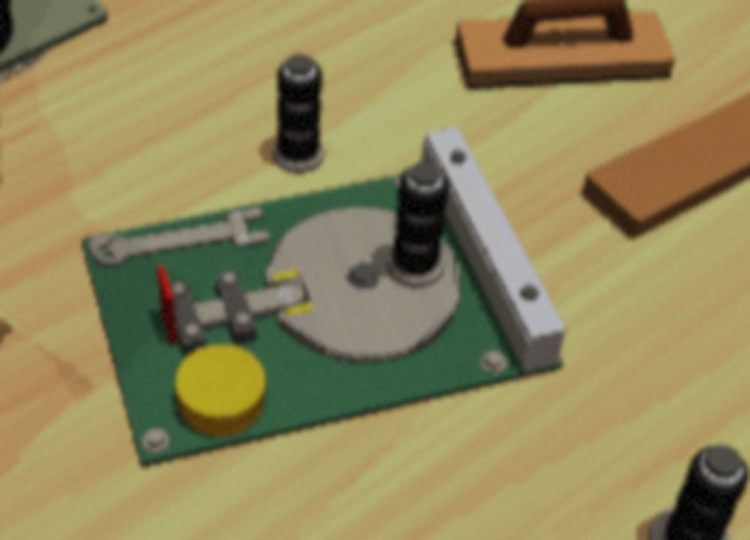

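The bar nose is deep in the slot. The tab centre is at -165 mm, about 40 mm of travel from its start. The disc reads -0.5°, the post is upright and seated, and nothing else has moved. I'll hand in.

```bash
python3 -c "
from rig import *
print(job_done())"
```

```text
the job is handed in; nothing more can be done
None
```

The stave guide is set: the post is swung round, the lock bar is home in the slot, and I handed the job in at about 13.6 s of the 58 s allowed. No verdict was reported.

**What I did:** I lowered the part-open jaws around the roller post without gripping it. One finger pushed the post about 116° counter-clockwise, the shorter way, until the slot faced the bar. After lifting clear, I shut the fingers and pushed the red tab until it hit the end stop, where about 16 N gave no further movement. Then I backed off and raised the hand.

**Last checks:**
- **Disc:** it reads about -0.5° from the top camera, against a limit of about ±3.4°. The wrist camera had read +0.4° before the bar went in.
- **Bar:** the tab centre is 165–166 mm from the disc's axis, which is about 40 mm of travel, with the nose deep in the slot.
- **Post:** it looks upright and seated in the pictures. I did not measure its lift.
- **Bystanders:** I compared the pictures by eye and saw no change in the spare post, wrench and wax tin. The ear muffs and staves were not re-measured, and the arm stayed well clear of them and of the push block.
- **Hand:** it is clear, with fingertips about 0.2 m above the table and no contact force.

**One disagreement:** estimates of the disc axis from different views differed by about 2 mm. My first reading at the alignment stage was -2.0°, while the slot and plate directions gave -2.8°. I corrected by the larger figure, and the later checks agreed to within about 1°.

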